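# Level the sagging inspection stage with a wedge

### The job

The hinged aluminium plate of the small inspection stage, with a circuit board clipped on it, droops at its front edge. Take the taller of the two wooden wedges and push it along the bench, thin end first and pointing straight in, under the middle of that front edge until the plate sits level on the flat heel of the wedge, then let go. Do not disturb the lower wedge.

Things in the scene. Friction and masses are not known exactly. Their poses are not given: they have to be found in the camera images.
- stage: Stage fixed to the bench: aluminium plate 150 mm deep, 160 wide, 6 thick, hinged at its rear on a grey base; front edge, towards the robot, free. Origin: bench top below the middle of the level plate's front edge; x from front edge to hinge, y along the edge, z up. Level underside 26 mm above the bench; bare bench below to x = 140 mm. Board on it stands up to 22 mm above the plate.
- plate (a joint): Tilt of the hinged plate (rad): 0 level, -0.13 drooping at its lower stop (start), positive front edge high. It swings freely and sinks by its weight, about 0.4 kg with the board, unless held up. Drooping, its front edge is 6.5 mm above the bench. Black rubber feet 14 mm across under its front corners, 68 mm either side of the middle: the wedge goes between them.
- wedge_tall: Taller of two loose wooden wedges, 40 mm wide, 132 long, about 0.12 kg. Origin: underside, below the grip block's centre; x to the thin end, z up. Along x: grip block -12 to 12 mm, 42 high, 40 wide (grip across the width); flat heel 26 high from 12 to 50; taper down to 3 at 120. Plate is level with its front edge on the heel. Starts flat, thin end away from the robot.
- wedge_low: The lower wooden wedge: same outline and origin, but heel only 14 mm high and grip block 30 mm high, too low to level the plate. Loose, to be left alone. The wedges start side by side to the right of the stage, in either order.

How it is judged:
By the outcome, as a careful person would: the job done as asked, in the order asked, and still so for the second after the job is handed in, with the robot touching nothing.
It also fails if it takes over 42 s, if anything falls off the work surface, if the arm or the gripper's body presses on something with over 40 N, if the wrist force passes 120 N, or if a joint passes its speed limit or range.

### The arm

A 6-joint arm with a two-finger parallel gripper is mounted at the origin on a cart in front of the work surface, level with it; the furniture and walls round the work are solid. World frame = base frame: x ahead of the robot, y to its left, z up, the work surface at z = 0. Lengths are in m, angles in rad, forces in N, time in s.
With the tool pointing down it reaches from about 0.35 to 0.925 m from the base axis. Payload 6.4 kg.
Tool frame: the origin (TCP) lies midway between the tips of the shut fingers; the grasp point (between the pads) lies 19 mm behind it (env.pinch_z is the distance from the TCP to the grasp point, in m); z points along the fingers, y is the line along which they close (so a half turn about z gives the same grasp; the last joint's range is limited). The gripper opens to 85 mm and grips with 20 to 120 N. Pads are 22 mm wide; open, the fingers measure 114 mm over their backs; the gripper's body (76 mm by 85 mm) begins 54 mm behind the grasp point. The pads swing forward as they close: fully open they stand 13 mm farther back than shut.
Start: joints at [-1.371, 0.245, 1.558, -0, 1.339, -0.174], TCP at [0.237, -0.605, 0.231] pointing down, gripper open.
Joint ranges: [-3.13, 3.13], [-1.02, 2.26], [0.13, 2.54], [-0.95, 4.09], [0.21, 2.88], [-2.74, 2.74]. Speed limits (rad/s): [2.57, 2.57, 3.14, 3.14, 3.14, 3.14].

### API

Orientations are given as a rotation vector (axis times angle).
In Python, from bench import env gives the robot as it stands.
- The arm moves only by the tool apply_moves, never from a script. Its arguments are lists of equal length, an entry for each row: "dp": the shift along the tool's x, y, z in m, a list of three; "turn": the turn, a rotation vector about the tool's x, y, z in rad, a list of three; "jaw": the opening, from -1 (shut) to 1 (fully open), so that 0 is half open. In form: {"dp": [[x, y, z], ...], "turn": [[wx, wy, wz], ...], "jaw": [jaw, ...]}. A call has 1 to 10 rows; each row is the pose to reach, as a shift and turn from the pose commanded when the call began, along the tool's axes at that moment; what a row does not reach only later rows make up. A row lasts 1/12 s, in which the tool goes at most 41.7 mm and 7.16 degrees, less where a joint would pass 70% of its speed; a pose out of reach is approached as far as the arm can. A call with a gripper value outside its range is refused whole. The fingers move at their own pace and stop on an object; "squeeze" is the grip in N (left out, the last holds). Time passes only in rows, so rows that repeat a pose let the fingers close. It gives the time, the measured TCP pose, the force, the opening and the grip force at its end, in the units of the state.
- env.sense(): the state, without advancing time (a new reading comes with each control period).
- env.camera(name): name is "scene" or "side" or "wrist"; returns a dict with "color" (480x640x3 uint8, blue, green, red), "intrinsics" (3x3 intrinsics, pixels), "eye" and "attitude" of the camera in the world. Camera axes: x right, y down, z forward; pixel columns grow to the right and rows downward; lengths in m; the calibration is good to about 2 mm. The wrist camera is an equidistant fisheye: a pixel r from the principal point sees the ray r / f radians off the axis. A picture is of the moment at which its call begins. There is no depth.
- env.finish_job(): hands the job in; it is judged then, once.
Trained networks look in the newest picture that a camera, given by its name, has taken for a name from the list of things; names that differ only in an ending like _2 or _b are one class to them, and where a whole thing is asked for, a point or a joint stands for the part that bears it (a point fixed in the world has none). Each returns a list of dicts, best first, with "conf" (0 to 1); they miss things now and then, are a little off and sometimes report something else, mostly with a low value. They report only what shows in the picture. A call takes as long as a camera call.
- env.cut_out(target, camera): "region" (480x640 bool, what is visible of it).
- env.landmark_of(target, camera): "location" ([x, y, z] in m, in the coordinates of the camera as it stood for that picture, good to about 4 mm: a listed point, or the origin of a listed thing).
The state is a dict: "time": time; "joint_pos": joint angles; "joint_vel": joint speeds; "tau": joint torques, N m; "eef_pos": TCP position; "tool_rot": TCP orientation; "contact_force": force on the tool from outside, world axes, zero at the start; "moment": the same for the moment, N m; "finger_gap": finger opening in m; "grip_force": force on a finger pad.
Only numpy, scipy, OpenCV 4.12 (cv2) and the standard library are available. Lean on these libraries where they do the work, as an engineer would, in place of code of your own. Each camera call takes 0.05 s, during which the arm holds its last target. There are 200 camera calls.

## Working session

There is one attempt and no reset: what is moved stays moved. The work goes in short steps, Python scripts to look and compute and a tool call to move; the robot and the scene stay as the last step left them, time stands still between calls to the robot, and variables do not carry over. Pictures are saved under pics/ and viewed, at most 10 in all, crops included, and the job is handed in when it is done.

Besides the shell and the picture viewer there is one more tool, called after "Call:" by a JSON object that holds its "method" and its "body". apply_moves: Moves the arm, as the interface text tells. Its arguments: {"type":"object","properties":{"dp":{"type":"array","items":{"type":"array","items":{"type":"number"}}},"turn":{"type":"array","items":{"type":"array","items":{"type":"number"}}},"jaw":{"type":"array","items":{"type":"number"}},"squeeze":{"type":"number"}},"required":["dp","turn","jaw"]}

```bash
ls; mkdir -p pics; cat > h.py <<'E'
import numpy as np, cv2
from scipy.spatial.transform import Rotation as R
from bench import env
def att(c):
    a=np.array(c["attitude"],float)
    return a if a.shape==(3,3) else R.from_rotvec(a).as_matrix()
def lm(t,cam,c):
    return [(round(d["conf"],2),(att(c)@np.array(d["location"])+c["eye"]).round(4)) for d in env.landmark_of(t,cam)]
def proj(c,P):
    p=(np.atleast_2d(P)-c["eye"])@att(c); q=p@np.array(c["intrinsics"]).T
    return q[:,:2]/q[:,2:]
def plane(c,uv,z):
    k=np.array(c["intrinsics"]); d=np.c_[np.atleast_2d(uv),np.ones(len(np.atleast_2d(uv)))]@np.linalg.inv(k).T@att(c).T
    e=np.array(c["eye"]); return e+d*((z-e[2])/d[:,2:])
E
python3 - <<'E'
from h import *
ims=[]
for n in("scene","side"):
    c=env.camera(n); print(n,c["eye"],c["attitude"],c["intrinsics"])
    cv2.imwrite(f"pics/{n}0.png",c["color"])
    for t in("stage","plate","wedge_tall","wedge_low"): print(t,lm(t,n,c))
print(env.sense())
E
```

```text
pics
scene [0.36687376 0.35112751 0.68622676] [-0.5328395   2.78359085 -1.01356642] [[448.18871671   0.         324.19367918]
 [  0.         448.18871671 251.53691239]
 [  0.           0.           1.        ]]
stage [(0.91, array([ 0.611 , -0.0378, -0.0045]))]Traceback (most recent call last):
  File "<stdin>", line 6, in <module>
  File "h.py", line 8, in lm
    return [(round(d["conf"],2),(att(c)@np.array(d["location"])+c["eye"]).round(4)) for d in env.landmark_of(t,cam)]
                                                                                             ~~~~~~~~~~~~~~~^^^^^^^
ValueError: it knows: stage, wedge_low, wedge_tall
```

```bash
python3 - <<'E'
from h import *
for n in("scene","side"):
    c=env.camera(n); print(n,c["eye"],c["attitude"],c["intrinsics"])
    cv2.imwrite(f"pics/{n}0.png",c["color"])
    for t in("stage","wedge_tall","wedge_low"): print(t,lm(t,n,c))
print(env.sense())
E
```

```text
scene [0.36687376 0.35112751 0.68622676] [-0.5328395   2.78359085 -1.01356642] [[448.18871671   0.         324.19367918]
 [  0.         448.18871671 251.53691239]
 [  0.           0.           1.        ]]
stage [(0.88, array([ 0.612 , -0.0361, -0.0043]))]
wedge_tall [(0.55, array([ 0.4504, -0.3555, -0.0053])), (0.41, array([ 0.4485, -0.2271,  0.    ]))]
wedge_low [(0.74, array([ 0.451 , -0.2275, -0.0029]))]
side [ 0.25929311 -0.44884307  0.88581273] [-2.45896336  1.08295955 -0.26019387] [[545.2030034    0.         331.0672942 ]
 [  0.         545.2030034  243.48034424]
 [  0.           0.           1.        ]]
stage [(0.8, array([ 0.6152, -0.0378,  0.0027]))]
wedge_tall [(0.96, array([ 0.4509, -0.352 ,  0.0037]))]
wedge_low [(0.82, array([ 0.4455, -0.226 ,  0.0039]))]
{'time': 0.5, 'joint_pos': array([-1.37108405e+00,  2.45104990e-01,  1.55783327e+00,  3.39391915e-06,
        1.33873765e+00, -1.74076248e-01]), 'joint_vel': array([-6.78973212e-04, -5.91457534e-04,  5.37546574e-04,  5.44711530e-04,
        5.48716659e-05,  1.41955672e-03]), 'tau': array([ 2.31708764e-04, -4.29085851e+01, -3.26080298e+01, -1.37662732e-04,
        1.07416938e-03, -1.18702573e-05]), 'eef_pos': array([ 0.23736219, -0.60509645,  0.23126915]), 'tool_rot': array([-3.08680348e+00, -5.83716815e-01, -3.51133418e-06]), 'contact_force': array([-0.53856335, -0.00130936,  0.42724225]), 'moment': array([-0.00205197,  0.01669155,  0.0018384 ]), 'grip_force': 0.0, 'finger_gap': 0.08538901166322986}
```

View pics/scene0.png

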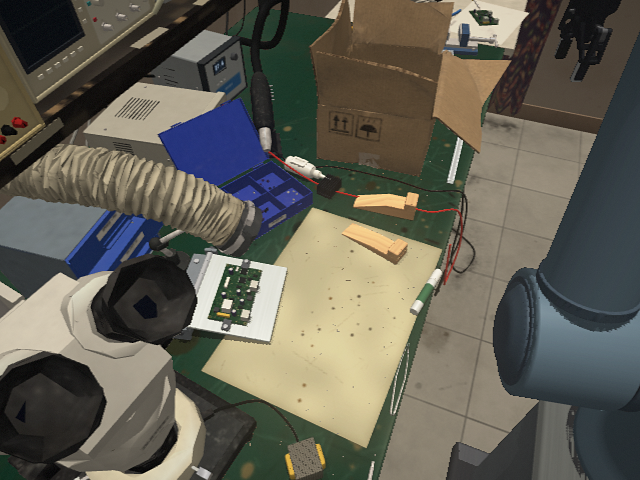

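View pics/side0.png

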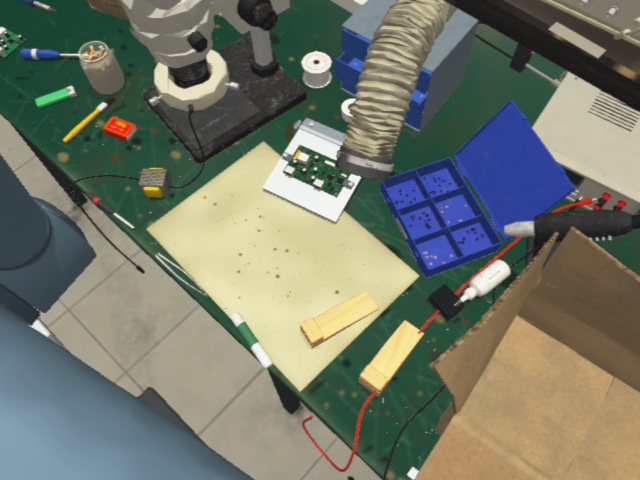

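The wedges lie at the right: in the scene view the blocks are at about (405,205) and (392,250), and in the side view at (380,380) and (318,330). The open box stands just beyond the outer wedge. The stage plate is at about (245,295) in scene and (310,175) in side. Next I fit wedge poses to the masks and check the clearance to the box.

```bash
cat > fit.py <<'E'
from h import *
from scipy.optimize import minimize
def prism(h,b,w=.02):
    pr=[(-.012,0),(.12,0),(.12,.003),(.05,h),(.012,h),(.012,b),(-.012,b)]
    return np.array([(x,s*w,z) for s in(-1,1) for x,z in pr])
def mask(c,M,p):
    yaw=R.from_euler('z',p[2]).as_matrix(); P=M@yaw.T+[p[0],p[1],0]
    uv=proj(c,P); m=np.zeros((480,640),np.uint8); n=len(M)//2
    S=lambda q:cv2.fillConvexPoly(m,cv2.convexHull(np.round(q*16).astype(np.int32)),1,shift=4)
    for idx in([0,1,2,3,4],[0,4,5,6]):
        S(uv[idx+[i+n for i in idx]])
    return m>0
def fit(cs,regs,M,p0):
    def cost(p):
        p=[p[0]/10,p[1]/10,p[2]]
        return sum(1-(mask(c,M,p)&r).sum()/(mask(c,M,p)|r).sum() for c,r in zip(cs,regs))
    best=min((minimize(cost,[p0[0]*10,p0[1]*10,a],method='Nelder-Mead',options=dict(initial_simplex=np.array([p0[0]*10,p0[1]*10,a])+np.vstack([np.zeros(3),np.diag([.1,.1,.15])]))) for a in(-.5,-.2,.2,.5)),key=lambda r:r.fun)
    return best.x/[10,10,1],best.fun
E
python3 - <<'E'
from fit import *
cs=[env.camera("scene"),env.camera("side")]; c0,c1=cs
def reg(t,n,uv):
    L=env.cut_out(t,n); print(t,n,[(round(d["conf"],2),int(d["region"].sum())) for d in L])
    return L
T=prism(.026,.042);Lw=prism(.014,.030)
for t in("wedge_tall","wedge_low"):
    a=reg(t,"scene",0);b=reg(t,"side",0)
    if not a or not b: continue
    p0=(.451,-.354) if t=="wedge_tall" else (.448,-.227)
    rs=[min(L,key=lambda d:np.hypot(*(np.argwhere(d["region"]).mean(0)[::-1]-proj(c,[*p0,.01])[0]))) ["region"] for L,c in((a,c0),(b,c1))]
    for n,M in(("T",T),("L",Lw)): print(t,n,fit(cs,rs,M,p0))
print("box base",plane(c0,[(318,155),(430,180)],0).round(3))
s=[(265,190),(350,220)]; print("plate front z.0125",plane(c1,s,.0125).round(3), plane(c0,[(287,267),(270,343)],.0125).round(3))
im=np.hstack([cv2.resize(c0["color"][170:370,170:430],None,fx=1.5,fy=1.5,interpolation=2),cv2.resize(c1["color"][100:400,240:440],None,fx=1,fy=1)])if 0 else None
a=cv2.resize(c0["color"][180:360,180:430],None,fx=1.6*2,fy=1.6*2,interpolation=cv2.INTER_CUBIC)
cv2.imwrite("pics/crop.png",a)
E
```

```text
wedge_tall scene [(0.79, 1215)]
wedge_tall side [(0.65, 2076)]
wedge_tall T (array([ 0.4548757 , -0.35377988,  0.07698222]), np.float64(0.14787534882693354))
wedge_tall L (array([ 0.45540479, -0.35354565,  0.07345153]), np.float64(0.17600647020528237))
wedge_low scene [(0.88, 1193)]
wedge_low side [(0.61, 1868)]
wedge_low T (array([ 0.4477392 , -0.22794273, -0.28034131]), np.float64(0.3344243225380039))
wedge_low L (array([ 0.4471235 , -0.22788567, -0.27270296]), np.float64(0.17350852350028545))
box base [[ 0.71  -0.464  0.   ]
 [ 0.435 -0.474  0.   ]]
plate front z.0125 [[ 0.593  0.034  0.012]
 [ 0.653 -0.13   0.012]] [[ 0.63  -0.112  0.012]
 [ 0.589  0.045  0.012]]
```

View pics/crop.png

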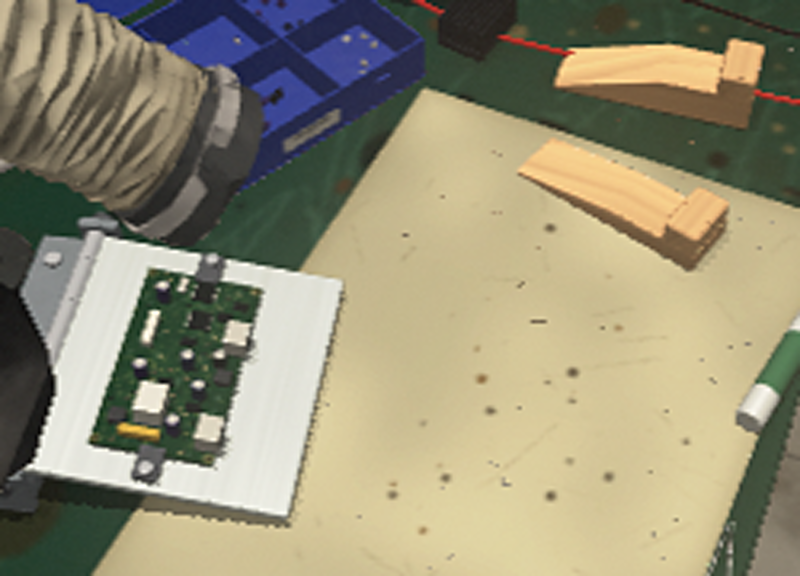

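The crop shows the farther wedge, crop (660,70), with the steeper taper and the taller block, so it is the tall one. Its fit is (0.455, -0.354) with yaw 0.077. The plate's front corners are at scene (287,268) and (270.6,342.5), which gives a middle of about (0.610, -0.034) and yaw of about 0.255. I go above the wedge now.

```bash
cat >> h.py <<'E'
def goto(*tg,s=None):
    s=s or env.sense(); Rm=R.from_rotvec(s["tool_rot"]).as_matrix()
    for x,y,z,yaw in tg:
        T=np.array([[np.cos(yaw),np.sin(yaw),0],[np.sin(yaw),-np.cos(yaw),0],[0,0,-1]]).T
        T=np.c_[[np.cos(yaw),np.sin(yaw),0],[np.sin(yaw),-np.cos(yaw),0],[0,0,-1]]
        print((x,y,z,yaw),"dp",(Rm.T@(np.array([x,y,z])-s["eef_pos"])).round(4),"turn",R.from_matrix(Rm.T@T).as_rotvec().round(4))
E
python3 -c "
from h import *
print(env.pinch_z)
goto((.26,-.42,.23,.374),(.35,-.36,.2,.2),(.45,-.354,.16,.077))"
```

```text
0.0187
(0.26, -0.42, 0.23, 0.374) dp [ 0.0887 -0.1641  0.0013] turn [ 0.0001 -0.     -0.0002]
(0.35, -0.36, 0.2, 0.2) dp [ 0.1944 -0.1871  0.0313] turn [ 0.     -0.      0.1738]
(0.45, -0.354, 0.16, 0.077) dp [ 0.2896 -0.1562  0.0713] turn [ 0.     -0.      0.2968]
```

Call:
{"method": "apply_moves", "body": {"dp": [[0.022,-0.033,0],[0.044,-0.066,0],[0.066,-0.1,0],[0.089,-0.133,0],[0.089,-0.164,0.001],[0.12,-0.175,0.01],[0.155,-0.185,0.02],[0.194,-0.187,0.031],[0.23,-0.175,0.045],[0.26,-0.165,0.06]], "turn": [[0,0,0],[0,0,0],[0,0,0],[0,0,0],[0,0,0.04],[0,0,0.08],[0,0,0.12],[0,0,0.17],[0,0,0.22],[0,0,0.26]], "jaw": [1,1,1,1,1,1,1,1,1,1]}}

```text
time: 1.63
eef_pos: [0.4215, -0.3557, 0.1717]
tool_rot: [3.135, 0.177, 0.003]
contact_force: [0.3, -0.5, 0.4]
finger_gap: 0.0855
grip_force: 0.0
```

```bash
python3 -c "
from h import *
goto((.45,-.354,.15,.077))"
```

```text
(0.45, -0.354, 0.15, 0.077) dp [0.0284 0.0014 0.0218] turn [ 0.0021 -0.0016  0.0358]
```

Call:
{"method": "apply_moves", "body": {"dp": [[0.02,0.001,0.015],[0.028,0.001,0.022],[0.028,0.001,0.022],[0.028,0.001,0.022]], "turn": [[0,0,0.03],[0,0,0.036],[0,0,0.036],[0,0,0.036]], "jaw": [1,1,1,1]}}

```text
time: 1.97
eef_pos: [0.4466, -0.3536, 0.1487]
tool_rot: [-3.137, -0.124, 0.002]
contact_force: [0.9, 4.3, -3.1]
finger_gap: 0.0855
grip_force: 0.0
```

```bash
cat >> h.py <<'E'
def projf(c,P):
    p=(np.atleast_2d(P)-c["eye"])@att(c); K=np.array(c["intrinsics"])
    th=np.arctan2(np.hypot(p[:,0],p[:,1]),p[:,2]); ph=np.arctan2(p[:,1],p[:,0])
    return np.c_[K[0,2]+K[0,0]*th*np.cos(ph),K[1,2]+K[1,1]*th*np.sin(ph)]
E
python3 - <<'E'
import h; from fit import *; import fit
c=env.camera("wrist"); cs=[c]; fit.proj=h.projf
print(lm("wedge_tall","wrist",c),lm("stage","wrist",c))
L=env.cut_out("wedge_tall","wrist"); print([(d["conf"],d["region"].sum()) for d in L])
im=c["color"].copy()
M=prism(.026,.042)
if L:
    p,f=fit.fit(cs,[L[0]["region"]],M,(.453,-.354)); print(p,f)
    cs_,_=cv2.findContours(fit.mask(c,M,p).astype(np.uint8),0,1); cv2.drawContours(im,cs_,-1,(255,0,255),1)
cv2.imwrite("pics/w1.png",im); print(env.sense()["eef_pos"])
E
```

```text
[(0.89, array([ 0.4526, -0.3531, -0.0027]))] [(0.92, array([ 0.6063, -0.0361, -0.0035]))]
[(0.7, np.int64(10037))]
[ 0.45489733 -0.35412069  0.08359398] 0.0346253727036645
[ 0.44597085 -0.35357291  0.14913454]
```

View pics/w1.png

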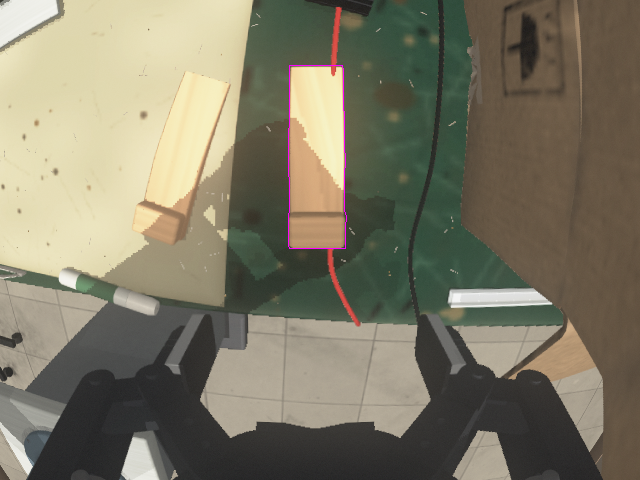

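The wrist view shows the fitted outline (box 290–345, 66–248) exactly on the tall wedge, at (0.455, -0.354) with yaw 0.084. Clearance to the box is ample. I go down and grip.

```bash
python3 -c "
from h import *
goto((.455,-.354,.06,.084),(.455,-.354,.012,.084))"
```

```text
(0.455, -0.354, 0.06, 0.084) dp [0.009  0.0013 0.0891] turn [-0.0022  0.0006 -0.0067]
(0.455, -0.354, 0.012, 0.084) dp [0.009  0.0014 0.1371] turn [-0.0022  0.0006 -0.0067]
```

Call:
{"method": "apply_moves", "body": {"dp": [[0.005,0.001,0.03],[0.006,0.001,0.06],[0.006,0.001,0.085],[0.006,0.001,0.085],[0.006,0.001,0.085]], "turn": [[0,0,-0.006],[0,0,-0.006],[0,0,-0.006],[0,0,-0.006],[0,0,-0.006]], "jaw": [1,1,1,1,1]}}

```text
time: 2.58
eef_pos: [0.4523, -0.3555, 0.0647]
tool_rot: [-3.139, -0.13, 0.001]
contact_force: [0.1, -0.0, 1.1]
finger_gap: 0.0851
grip_force: 0.0
```

```bash
python3 -c "
from h import *
goto((.455,-.354,.012,.084)); print(env.sense()['eef_pos'])"
```

```text
(0.455, -0.354, 0.012, 0.084) dp [ 0.0029 -0.0013  0.0527] turn [-0.0001  0.0005 -0.0015]
[ 0.45228602 -0.35549552  0.06468195]
```

Call:
{"method": "apply_moves", "body": {"dp": [[0.003,-0.001,0.02],[0.003,-0.001,0.04],[0.003,-0.001,0.052],[0.003,-0.001,0.052],[0.003,-0.001,0.052],[0.003,-0.001,0.052],[0.003,-0.001,0.052],[0.003,-0.001,0.052],[0.003,-0.001,0.052],[0.003,-0.001,0.052]], "turn": [[0,0,0],[0,0,0],[0,0,0],[0,0,0],[0,0,0],[0,0,0],[0,0,0],[0,0,0],[0,0,0],[0,0,0]], "jaw": [1,1,1,1,-1,-1,-1,-1,-1,-1], "squeeze": 40}}

```text
time: 3.42
eef_pos: [0.4568, -0.3546, 0.0138]
tool_rot: [3.137, 0.132, 0.002]
contact_force: [-1.7, 1.3, 6.1]
finger_gap: 0.0391
grip_force: 41.7
```

Call:
{"method": "apply_moves", "body": {"dp": [[0,0,-0.02],[0,0,-0.05],[0,0,-0.08],[0,0,-0.11],[-0.005,-0.02,-0.12],[-0.01,-0.05,-0.12],[-0.02,-0.08,-0.12],[-0.03,-0.11,-0.12],[-0.03,-0.14,-0.12],[-0.03,-0.17,-0.12]], "turn": [[0,0,0],[0,0,0],[0,0,0],[0,0,0],[0,0,-0.03],[0,0,-0.06],[0,0,-0.09],[0,0,-0.12],[0,0,-0.15],[0,0,-0.17]], "jaw": [-1,-1,-1,-1,-1,-1,-1,-1,-1,-1]}}

```text
time: 4.25
eef_pos: [0.4108, -0.1852, 0.1318]
tool_rot: [-3.116, -0.398, 0.001]
contact_force: [0.3, -0.0, -1.9]
finger_gap: 0.0396
grip_force: 40.9
```

```bash
cat > st.py <<'E'
from h import *
from scipy.optimize import minimize
def plate(p,x0=0,x1=.15,w=.08,th=-.13,h=.006):
    B=np.array([(x,s*w,z) for x in np.linspace(x0,x1,2) for s in np.linspace(-1,1,9) for z in(0,h)])-[.15,0,0]
    B=B@R.from_euler('y',-th).as_matrix().T+[.15,0,.026]
    # front must drop for th<0
    if th<0 and B[0,2]>.02: B=None
    return B@R.from_euler('z',p[2]).as_matrix().T+[p[0],p[1],0]
def pm(c,P,n): 
    m=np.zeros((480,640),np.uint8); cv2.fillConvexPoly(m,cv2.convexHull(np.round((projf if n=="wrist" else proj)(c,P)*16).astype(np.int32)),1,shift=4); return m>0
def fitst(names,p0,th=-.13):
    D=[]
    for n in names:
        c=env.camera(n); L=env.cut_out("plate",n); print(n,[(round(d["conf"],2),int(d["region"].sum())) for d in L])
        if L: D.append((n,c,L[0]["region"],pm(c,plate(p0,-.05,.09,.12,th,.0),n)))
    def cost(q,D):
        p=[q[0]/10,q[1]/10,q[2]]; f=0
        for n,c,r,roi in D:
            m=pm(c,plate(p,th=th),n); f+=1-(m&r&roi).sum()/((m|r)&roi).sum()
        return f
    q0=np.array([p0[0]*10,p0[1]*10,p0[2]])
    for S in [[d] for d in D]+[D]:
        b=minimize(cost,q0,args=(S,),method='Nelder-Mead',options=dict(initial_simplex=q0+np.vstack([np.zeros(3),np.diag([.06,.06,.06])])))
        print([d[0] for d in S],(b.x/[10,10,1]).round(4),round(b.fun,3))
    return D,b.x/[10,10,1]
E
python3 - <<'E'
from st import *
try: P=plate((.611,-.036,.255)); print(P[:,2].min(),P[:,2].max())
except Exception as e: print(e)
D,p=fitst(["scene","side","wrist"],(.611,-.036,.255))
im=D[-1][1]["color"].copy(); n=D[-1][0]
k,_=cv2.findContours(pm(D[-1][1],plate(p),n).astype(np.uint8),0,1); cv2.drawContours(im,k,-1,(255,0,255),1)
cv2.imwrite("pics/w2.png",im); print(env.sense()["eef_pos"],n)
E
```

```text
matmul: Input operand 0 does not have enough dimensions (has 0, gufunc core with signature (n?,k),(k,m?)->(n?,m?) requires 1)
scene [(0.87, 6447)]Traceback (most recent call last):
  File "<stdin>", line 4, in <module>
  File "st.py", line 15, in fitst
    if L: D.append((n,c,L[0]["region"],pm(c,plate(p0,-.05,.09,.12,th,.0),n)))
                                            ~~~~~^^^^^^^^^^^^^^^^^^^^^^^
  File "st.py", line 8, in plate
    return B@R.from_euler('z',p[2]).as_matrix().T+[p[0],p[1],0]
           ~^~~~~~~~~~~~~~~~~~~~~~~~~~~~~~~~~~~~~
ValueError: matmul: Input operand 0 does not have enough dimensions (has 0, gufunc core with signature (n?,k),(k,m?)->(n?,m?) requires 1)
```

```bash
sed -i "s/'y',-th/'y',th/" st.py; python3 - <<'E'
from st import *
P=plate((.611,-.036,.255)); print(P[:,2].min(),P[:,2].max())
D,p=fitst(["scene","side","wrist"],(.611,-.036,.255))
im=D[-1][1]["color"].copy(); n=D[-1][0]
k,_=cv2.findContours(pm(D[-1][1],plate(p),n).astype(np.uint8),0,1); cv2.drawContours(im,k,-1,(255,0,255),1)
cv2.imwrite("pics/w2.png",im); print(env.sense()["eef_pos"],n)
E
```

```text
0.006554878607045771 0.03194937136228873
scene [(0.9, 6419)]
side [(0.91, 4792)]
wrist []
['scene'] [ 0.6106 -0.0361  0.2392] 0.018
['side'] [ 0.6154 -0.032   0.1817] 0.138
['scene', 'side'] [ 0.612  -0.0365  0.2492] 0.185
[ 0.41212487 -0.18772246  0.13244114] side
```

View pics/w2.png

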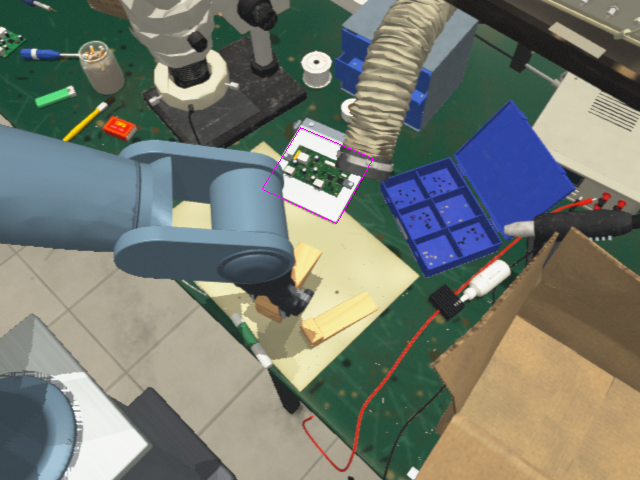

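The side overlay puts the fitted plate outline on the real plate, front edge from (263,188) to (337,222), and the low wedge is untouched at (340,318). The stage is at about (0.611, -0.036) with yaw of about 0.245. I move in front of it.

```bash
python3 -c "
from h import *
goto((.4267,-.0821,.11,.245),(.4267,-.0821,.0138,.245))"
```

```text
(0.4267, -0.0821, 0.11, 0.245) dp [ 0.0405 -0.0986  0.0224] turn [ 0.0003 -0.0001  0.0076]
(0.4267, -0.0821, 0.0138, 0.245) dp [ 0.0405 -0.0987  0.1186] turn [ 0.0003 -0.0001  0.0076]
```

Call:
{"method": "apply_moves", "body": {"dp": [[0.01,-0.025,0],[0.02,-0.05,0],[0.03,-0.075,0.01],[0.04,-0.098,0.02],[0.04,-0.098,0.022],[0.04,-0.098,0.022],[0.04,-0.098,0.022]], "turn": [[0,0,0],[0,0,0],[0,0,0.007],[0,0,0.007],[0,0,0.007],[0,0,0.007],[0,0,0.007]], "jaw": [-1,-1,-1,-1,-1,-1,-1]}}

```text
time: 5.23
eef_pos: [0.4264, -0.0827, 0.1105]
tool_rot: [3.117, 0.386, 0.0]
contact_force: [0.0, -0.0, -1.7]
finger_gap: 0.039
grip_force: 41.2
```

```bash
python3 - <<'E'
from st import *
c=env.camera("wrist"); print("lm",lm("stage","wrist",c),lm("wedge_tall","wrist",c))
D,p=fitst(["scene","wrist"],(.611,-.036,.245))
im=c["color"].copy()
k,_=cv2.findContours(pm(c,plate((.611,-.036,.245)),"wrist").astype(np.uint8),0,1); cv2.drawContours(im,k,-1,(255,0,255),1)
cv2.imwrite("pics/w3.png",im); s=env.sense(); print(s["eef_pos"],s["tool_rot"])
E
```

```text
lm [(0.22, array([ 0.4212, -0.0856,  0.0937]))] []
scene [(0.96, 6348)]
wrist []
['scene'] [ 0.6114 -0.0365  0.2513] 0.023
['scene'] [ 0.6114 -0.0365  0.2513] 0.023
[ 0.42619633 -0.08248359  0.11057421] [3.11756696e+00 3.85032152e-01 7.22534959e-04]
```

View pics/w3.png

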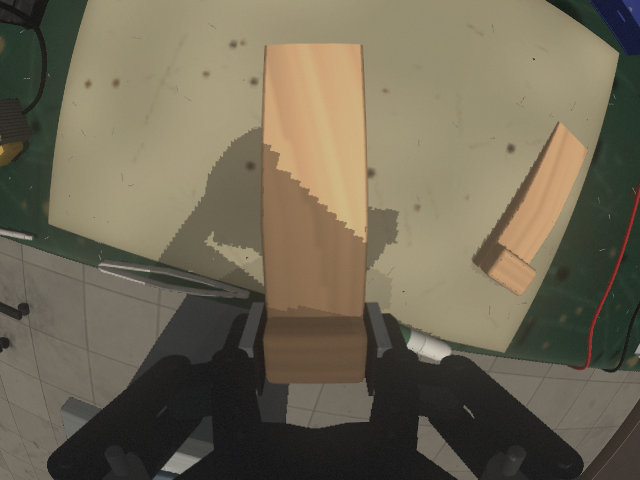

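The wrist view shows the wedge held straight in the jaws (edges at columns 265 and 364), with the low wedge undisturbed at (535,210). I lower it to the bench and check where the hose nozzle is before pushing.

Call:
{"method": "apply_moves", "body": {"dp": [[0,0,0.03],[0,0,0.06],[0,0,0.08],[0,0,0.09],[0,0,0.095],[0,0,0.096],[0,0,0.096],[0,0,0.096]], "turn": [[0,0,0],[0,0,0],[0,0,0],[0,0,0],[0,0,0],[0,0,0],[0,0,0],[0,0,0]], "jaw": [-1,-1,-1,-1,-1,-1,-1,-1]}}

```text
time: 6.25
eef_pos: [0.4271, -0.0824, 0.0154]
tool_rot: [3.116, 0.386, 0.003]
contact_force: [-0.2, 0.6, -2.8]
finger_gap: 0.0391
grip_force: 41.3
```

```bash
python3 - <<'E'
from h import *
c0,c1=env.camera("scene"),env.camera("side")
d=[]
for c,uv in((c0,(244,232)),(c1,(365,168))):
    p=plane(c,[uv],0)[0]; d.append((np.array(c["eye"]),(p-c["eye"])/np.linalg.norm(p-c["eye"])))
A=np.c_[d[0][1],-d[1][1]]; t=np.linalg.lstsq(A,d[1][0]-d[0][0],rcond=None)[0]
print("nozzle",d[0][0]+t[0]*d[0][1],d[1][0]+t[1]*d[1][1])
s=env.sense(); print(s["eef_pos"],s["contact_force"])
f=lambda x,z:(.611+x*np.cos(.247),-.0363+x*np.sin(.247),z,.247)
goto(f(-.15,.0138),f(-.029,.0138))
E
```

```text
nozzle [ 0.70829322 -0.10696649  0.08514983] [ 0.71590195 -0.10700091  0.08949792]
[ 0.42693405 -0.08230526  0.01531675] [ 0.67602895  0.16419853 -1.16155361]
(np.float64(0.46555245914413046), np.float64(-0.072974416954877), 0.0138, 0.247) dp [0.0397 0.0004 0.0016] turn [ 0.0015 -0.0018 -0.0002]
(np.float64(0.5828801421011985), np.float64(-0.043390387277942886), 0.0138, 0.247) dp [0.1607 0.0004 0.0018] turn [ 0.0015 -0.0018 -0.0002]
```

Call:
{"method": "apply_moves", "body": {"dp": [[0.003,0,0.001],[0.01,0,0.0015],[0.02,0,0.0015],[0.03,0,0.0015],[0.04,0,0.0015],[0.05,0,0.0015],[0.06,0,0.0015],[0.065,0,0.0015],[0.065,0,0.0015],[0.065,0,0.0015]], "turn": [[0,0,0],[0,0,0],[0,0,0],[0,0,0],[0,0,0],[0,0,0],[0,0,0],[0,0,0],[0,0,0],[0,0,0]], "jaw": [-1,-1,-1,-1,-1,-1,-1,-1,-1,-1]}}

```text
time: 7.18
eef_pos: [0.4909, -0.0663, 0.0138]
tool_rot: [3.117, 0.386, 0.006]
contact_force: [2.7, 1.1, 4.1]
finger_gap: 0.039
grip_force: 42.0
```

```bash
python3 - <<'E'
from st import *
cs=[env.camera(n) for n in("scene","side","wrist")]
print(lm("stage","scene",cs[0]))
w=cs[2]["color"]; cv2.imwrite("pics/w4.png",np.hstack([cv2.resize(cs[0]["color"][180:380,180:430],(400,320)),cv2.resize(w,(400,320))]))
s=env.sense(); print(s["eef_pos"],s["contact_force"])
f=lambda x,z:(.611+x*np.cos(.247),-.0363+x*np.sin(.247),z,.247)
goto(f(-.029,.0138))
E
```

```text
[(0.77, array([ 0.6096, -0.036 , -0.0007]))]
[ 0.49039814 -0.06645153  0.01380228] [2.76249692 0.42213999 5.82445877]
(np.float64(0.5828801421011985), np.float64(-0.043390387277942886), 0.0138, 0.247) dp [0.0953 0.0002 0.0003] turn [ 0.0016 -0.0032 -0.0008]
```

View pics/w4.png

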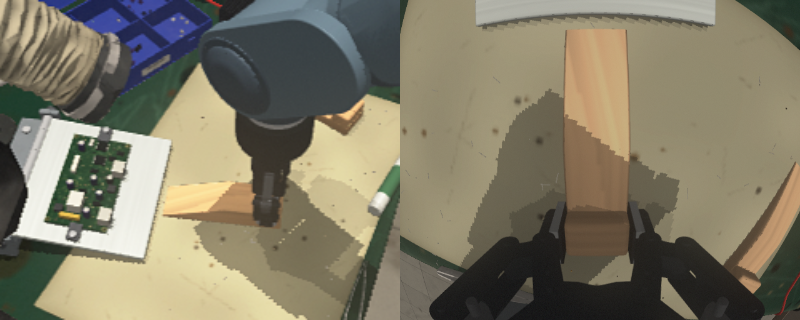

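The wrist view shows the plate's front edge (columns 476–715, middle 595) square to the wedge tip (565–628, middle 597). It is centred and straight, so I push in.

Call:
{"method": "apply_moves", "body": {"dp": [[0.008,0,0],[0.016,0,0],[0.024,0,0],[0.032,0,0],[0.04,0,0],[0.048,0,0],[0.054,0,0],[0.06,0,0],[0.06,0,0],[0.06,0,0]], "turn": [[0,0,0],[0,0,0],[0,0,0],[0,0,0],[0,0,0],[0,0,0],[0,0,0],[0,0,0],[0,0,0],[0,0,0]], "jaw": [-1,-1,-1,-1,-1,-1,-1,-1,-1,-1]}}

```text
time: 8.22
eef_pos: [0.5461, -0.052, 0.0137]
tool_rot: [3.117, 0.388, -0.006]
contact_force: [-7.7, -1.5, 15.3]
finger_gap: 0.0393
grip_force: 43.2
```

```bash
python3 - <<'E'
from st import *
s=env.sense(); print(s["eef_pos"],s["contact_force"])
f=lambda x,z:(.611+x*np.cos(.247),-.0363+x*np.sin(.247),z,.247)
goto(f(-.029,.0138))
E
```

```text
[ 0.54612391 -0.05198901  0.01372331] [-7.74594991 -1.53026473 15.31798774]
(np.float64(0.5828801421011985), np.float64(-0.043390387277942886), 0.0138, 0.247) dp [ 0.0377  0.0007 -0.0002] turn [-0.      0.0037  0.0006]
```

Call:
{"method": "apply_moves", "body": {"dp": [[0.006,0,-0.0005],[0.012,0,-0.0005],[0.018,0,-0.0005],[0.024,0,-0.0005],[0.03,0,-0.0005],[0.036,0,-0.0005],[0.036,0,-0.0005],[0.036,0,-0.0005]], "turn": [[0,0,0],[0,0,0],[0,0,0],[0,0,0],[0,0,0],[0,0,0],[0,0,0],[0,0,0]], "jaw": [-1,-1,-1,-1,-1,-1,-1,-1]}}

```text
time: 8.88
eef_pos: [0.5814, -0.043, 0.0138]
tool_rot: [3.117, 0.387, -0.003]
contact_force: [-2.4, -0.8, 8.5]
finger_gap: 0.0396
grip_force: 42.5
```

```bash
python3 - <<'E'
from st import *
cs=[env.camera(n) for n in("scene","side","wrist")]
cv2.imwrite("pics/w5.png",np.hstack([cv2.resize(cs[0]["color"][180:380,180:430],(400,320)),cv2.resize(cs[2]["color"],(400,320))]))
s=env.sense(); print(s["eef_pos"],s["contact_force"])
f=lambda x,z:(.611+x*np.cos(.247),-.0363+x*np.sin(.247),z,.247)
goto(f(-.029,.0138))
E
```

```text
[ 0.58135898 -0.04297192  0.01373491] [-3.54321832 -1.01134052  8.37782156]
(np.float64(0.5828801421011985), np.float64(-0.043390387277942886), 0.0138, 0.247) dp [ 0.0014  0.0008 -0.0001] turn [-0.      0.0019  0.0001]
```

View pics/w5.png

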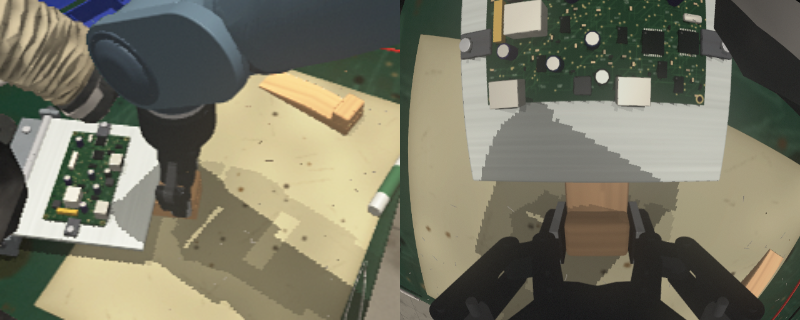

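The plate edge (wrist half, row 182) is up on the heel, centred (plate 474–720, wedge 566–628). I check how far along the heel it sits, and whether the plate is level.

```bash
python3 - <<'E'
from st import *
c=env.camera("wrist"); s=env.sense(); Rm=R.from_rotvec(s["tool_rot"]).as_matrix()
for x in(.02,.03,.035,.04,.045): print(x,projf(c,[*( s["eef_pos"]+Rm[:,0]*(x-.002))[:2],.032]).round(1))
print("block top front",projf(c,[*( s["eef_pos"]+Rm[:,0]*.010)[:2],.042]).round(1), "edge row 273")
for th in(-.04,-.02,0,.02): fitst(["wrist"] if 0 else ["scene"],(.611,-.036,.247),th)
E
```

```text
0.02 [[314.1 305.3]]
0.03 [[314.  281.1]]
0.035 [[314.  268.4]]
0.04 [[314.  255.3]]
0.045 [[314.  241.9]]
block top front [[314.  337.8]] edge row 273
scene [(0.7, 5973)]Traceback (most recent call last):
  File "<stdin>", line 5, in <module>
  File "st.py", line 23, in fitst
    b=minimize(cost,q0,args=(S,),method='Nelder-Mead',options=dict(initial_simplex=q0+np.vstack([np.zeros(3),np.diag([.06,.06,.06])])))
    res = _minimize_neldermead(fun, x0, args, callback, bounds=bounds,
                               **options)
    fsim[k] = func(sim[k])
              ~~~~^^^^^^^^
    fx = function(np.copy(x), *(wrapper_args + args))
  File "st.py", line 19, in cost
    m=pm(c,plate(p,th=th),n); f+=1-(m&r&roi).sum()/((m|r)&roi).sum()
           ~~~~~^^^^^^^^^
  File "st.py", line 8, in plate
    return B@R.from_euler('z',p[2]).as_matrix().T+[p[0],p[1],0]
           ~^~~~~~~~~~~~~~~~~~~~~~~~~~~~~~~~~~~~~
ValueError: matmul: Input operand 0 does not have enough dimensions (has 0, gufunc core with signature (n?,k),(k,m?)->(n?,m?) requires 1)
```

The edge sits at about 32 mm on the heel (12–50), so I release and go straight up.

Call:
{"method": "apply_moves", "body": {"dp": [[0,0,-0.0005],[0,0,-0.0005],[0,0,-0.0005],[0,0,-0.0005],[0,0,-0.0005],[0,0,-0.0005],[0,0,-0.0005],[0,0,-0.0005]], "turn": [[0,0,0],[0,0,0],[0,0,0],[0,0,0],[0,0,0],[0,0,0],[0,0,0],[0,0,0]], "jaw": [-1,-0.1,0.2,0.5,0.6,0.6,0.6,0.6]}}

```text
time: 9.85
eef_pos: [0.582, -0.0424, 0.0136]
tool_rot: [-3.118, -0.387, 0.001]
contact_force: [-0.2, 0.3, -0.5]
finger_gap: 0.0686
grip_force: 0.0
```

Call:
{"method": "apply_moves", "body": {"dp": [[0,0,-0.01],[0,0,-0.03],[0,0,-0.05],[0,0,-0.075],[-0.01,0,-0.1],[-0.03,0,-0.12],[-0.06,0,-0.14],[-0.08,0,-0.15],[-0.08,0,-0.15],[-0.08,0,-0.15]], "turn": [[0,0,0],[0,0,0],[0,0,0],[0,0,0],[0,0,0],[0,0,0],[0,0,0],[0,0,0],[0,0,0],[0,0,0]], "jaw": [0.6,0.6,0.6,0.6,0.6,0.6,0.6,0.6,0.6,0.6]}}

```text
time: 10.68
eef_pos: [0.5047, -0.0624, 0.1653]
tool_rot: [3.117, 0.385, 0.004]
contact_force: [0.5, 0.4, 0.3]
finger_gap: 0.0682
grip_force: 0.0
```

```bash
sed -i '/B=None/d' st.py; python3 - <<'E'
from st import *
cs=[env.camera(n) for n in("scene","wrist")]
cv2.imwrite("pics/w6.png",np.hstack([cv2.resize(cs[0]["color"][180:380,180:430],(400,320)),cv2.resize(cs[1]["color"],(400,320))]))
for th in(-.06,-.03,0,.03): print(th);fitst(["scene","wrist"],(.611,-.036,.247),th)
print(lm("wedge_tall","wrist",cs[1]),lm("wedge_low","wrist",cs[1]))
s=env.sense(); print(s["eef_pos"],s["contact_force"],s["time"])
E
```

```text
-0.06
scene [(0.61, 6290)]
wrist [(0.59, 19676), (0.33, 5397)]
['scene'] [ 0.6131 -0.0396  0.2514] 0.015
['wrist'] [ 0.6124 -0.0341  0.2417] 0.034
['scene', 'wrist'] [ 0.6132 -0.0373  0.2439] 0.067
-0.03
scene [(0.69, 6280)]
wrist [(0.58, 19490)]
['scene'] [ 0.612  -0.0375  0.2501] 0.012
['wrist'] [ 0.613  -0.0346  0.241 ] 0.021
['scene', 'wrist'] [ 0.6118 -0.036   0.2449] 0.051
0
scene [(0.9, 6236)]
wrist [(0.85, 19561)]
['scene'] [ 0.6111 -0.0365  0.2496] 0.023
['wrist'] [ 0.6129 -0.0349  0.2409] 0.016
['scene', 'wrist'] [ 0.6115 -0.0356  0.2502] 0.052
0.03
scene [(0.82, 6252)]
wrist [(0.58, 19541)]
['scene'] [ 0.6093 -0.0346  0.239 ] 0.031
['wrist'] [ 0.6124 -0.0348  0.2492] 0.023
['scene', 'wrist'] [ 0.6103 -0.0352  0.2498] 0.076
[(0.81, array([ 5.78e-01, -4.48e-02, -3.00e-04]))] [(0.97, array([ 0.4445, -0.2271,  0.0042]))]
[ 0.5045831  -0.06209906  0.16382762] [0.29422821 0.02661085 0.34486134] 11.6833
```

View pics/w6.png

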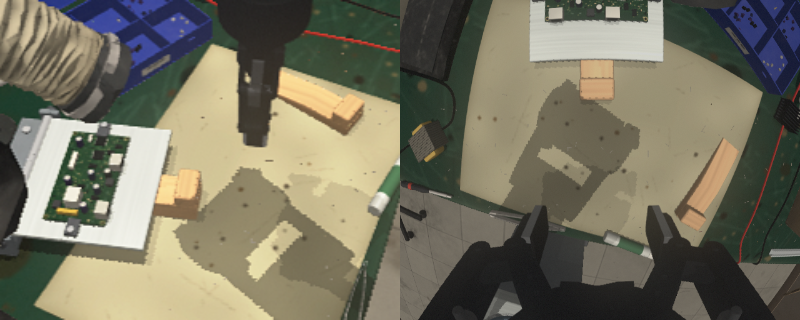

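The wedge sits centred and square under the edge, with the block at wrist-half (597,82). The best tilt fit is close to level, the low wedge is unmoved and the gripper is clear. I hand the job in.

```bash
python3 -c "
from bench import env
print(env.finish_job())"
```

```text
the job is handed in; nothing more can be done
None
```

The tall wedge is under the middle of the plate's front edge, the plate reads level to within what the images can show (about ±0.03 rad), the wedge is released, the low wedge is untouched, and I handed the job in at about 12 s of the 42 s; the hand-in returned no verdict.

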